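# Slacken the left-hand nut of the flat sharpener

## Robot

A 6-joint arm with a two-finger parallel gripper is mounted at the origin on the work surface. World frame = base frame: x ahead of the robot, y to its left, z up, the work surface at z = 0. Lengths are in m, angles in rad, forces in N, time in s.
With the tool pointing down it reaches from about 0.375 to 0.9 m from the base axis. Payload 3.1 kg.
Tool frame: the origin (TCP) lies between the finger pads; the fingertips stand 8 mm ahead of it and the grasp point (between the pads) lies 11 mm behind it (manip.tip_extent is the distance from the TCP to the fingertips, in m); z points along the fingers, x is the direction in which the jaws open and shut, and the axes are right-handed (so a half turn about z gives the same grasp; the last joint's range is limited). The gripper opens to 85 mm and grips with 20 to 120 N. Pads are 22 mm wide; open, the fingers measure 114 mm over their backs; the gripper's body (76 mm by 85 mm) begins 54 mm behind the grasp point. The pads swing forward as they close: fully open they stand 13 mm farther back than shut.
Start: joints at [-1.488, 0.527, 1.433, -0, 1.181, -0.178], TCP at [0.162, -0.604, 0.239] pointing down, gripper open.
Joint ranges: [-3.08, 3.08], [-0.75, 2.2], [0.22, 2.44], [-1.43, 4.57], [0, 2.65], [-2.85, 2.85]. Speed limits (rad/s): [2.79, 2.79, 3.14, 3.14, 3.14, 3.14].

## Interface

Orientations are given as a unit quaternion [x, y, z, w].
In Python, from station import manip gives the robot as it stands.
- The arm moves only by the tool move_arm, never from a script. Its argument "deltas" is a list that holds one entry, the list of rows, each a list of 4 numbers: the shift along the tool's x, y, z in m, then the turn about the tool's z in degrees. A call has 1 to 20 rows; each row is the pose to reach, as a shift and turn from the pose measured when the call began, along the tool's axes at that moment; what a row does not reach only later rows make up. A row lasts 1/12 s, in which the tool goes at most 41.7 mm and 7.16 degrees, less where a joint would pass 70% of its speed; a pose out of reach is approached as far as the arm can. A call with a gripper value outside its range is refused whole. "gripper" is the opening, from 0 (shut) to 1 (fully open), set as the call begins (left out, the last holds). The fingers move at their own pace and stop on an object; "squeeze" is the grip in N (left out, the last holds). Time passes only in rows, so rows that repeat a pose let the fingers close. It gives the time, the measured TCP pose, the force and the opening at its end, in the units of the state.
- manip.sense(): the state, without advancing time (a new reading comes with each control period).
- manip.snapshot(name): name is "side" or "top" or "wrist"; returns a dict with "img" (400x640x3 uint8, red, green, blue), "vertical_fov" (degrees; the focal length in pixels is half the picture's height over the tangent of half this angle, whatever the lens; pixels are square), "cx", "cy" (the principal point, pixels), "D" ([k1, k2, p1, p2, k3] as OpenCV has them; the pictures are not rectified), "origin" and "orientation" of the camera in the world. Camera axes: x right, y down, z forward; pixel columns grow to the right and rows downward; lengths in m; the calibration is good to about 2 mm. A picture is of the moment at which its call begins. There is no depth.
- manip.sign_off(): hands the job in, once; it reports no verdict.
The state is a dict: "t": time; "q": joint angles; "qd": joint speeds; "tau": joint torques, N m; "tcp_pos": TCP position; "tool_rot": TCP orientation; "force": force on the tool from outside, world axes, zero at the start; "ft_torque": the same for the moment, N m; "finger_gap": opening from 0.0 (shut) to 1.0 (fully open).
Only numpy, scipy, OpenCV 4.12 (cv2) and the standard library are available. Lean on these libraries where they do the work, as an engineer would, in place of code of your own. Each camera call takes 0.05 s, during which the arm holds its last target.

## Task

The stone on the flat sharpener is due for changing, so slacken its nut. It has a left-hand thread: put the big end of the cranked ring spanner squarely and fully down over the nut, ease it clockwise (seen from above), feeling first that it gives and never forcing spanner or nut, and bring the nut round at least an eighth of a turn. Then lift the spanner off, lay it flat in the empty wide bay of the wooden tool tray, and leave everything else on the table as it was.

Things in the scene. Friction and masses are not known exactly. Their poses are not given: they have to be found in the camera images.
- sharpener: Fixed flat tool sharpener: green casing 250 x 210 mm (its x, y), 76 mm high; on it a splash trough 208 mm across (rim 99 mm above the table) and a round flat stone 180 mm across, upper face 108 mm above the table. Origin on the table under the stone's centre, z up. The upright spindle through it is locked at a chance angle. Low tool-rest bar along y at x = +113 mm, top 99 mm above the table.
- nut (a joint): Turn of the hexagonal steel nut in the middle of the stone, rad: 0 = tight as found, growing clockwise seen from above (loosening: left-hand thread, rises 2.5 mm a turn). It cannot go below 0: the wrong way it jams at once. Stiff all the way: takes 0.8 Nm, or 8 to 9 N at the middle of the handle; a pull near twice that means it is jammed or wrong. It stays where it is left.
- nut_seat (a point): Centre of the nut's underside, fixed on the sharpener (axes as its), 116 mm above the table, on a round flange 62 mm across. Nut: 36 mm across flats, 17 mm high, its top 2 mm chamfered; the spindle end, 21 mm thick, reaches 142 mm above the table. How its corners point is chance, and no reading tells it. A fully seated ring has its underside on the flange, level with this point.
- spanner: Loose cranked double-ended ring spanner, steel, about 0.34 kg, 237 mm long, lying on both rings. Origin midway between the ring centres, level with the undersides of the rings; x along it towards the big ring, z up. The small ring (41 mm outside, at x = -95 mm) does not fit the nut. It balances within 10 mm of its middle.
- big_ring (a point): Centre of the spanner's big ring at its underside, x = +95 mm on the spanner; axes as the spanner's. Ring: 53 mm outside, 14 mm high, hexagonal through hole 38 mm across flats with a corner on the spanner's x axis.
- handle (a point): Middle of the spanner's straight handle, a bar 14 mm wide and 9 mm thick, level, x from -40 to +40 mm on the spanner; this point lies in the middle of the bar, 30 mm above the undersides of the rings. Sloping cranks join it to the rings. Axes as the spanner's.
- tray: Fixed open wooden tray, 300 x 215 mm outside (its x, y), walls 6 mm thick and 34 mm high. A divider along x at y = -30 mm parts the empty wide bay (288 x 128 mm, +y side) from a narrow bay with two gouges. Origin under the middle of the tray, z up.
- bay (a point): Middle of the floor of the tray's empty wide bay, 6 mm above the table; its x axis runs along the bay.
- gouge_a: Loose carving gouge, 200 mm, dark handle, in the narrow bay of the tray. Bystander.
- gouge_b: Loose carving gouge, 180 mm, in the narrow bay of the tray. Bystander.
- whetstone: Loose grey whetstone, 55 x 150 x 28 mm. Bystander.
- mallet: Loose round wooden mallet lying down, 235 mm long, 60 mm across its head. Bystander.
- small_wrench: Loose flat wrench, 150 mm long, too small for the nut. Bystander.
- glue_stick: Loose white plastic tube standing upright, 30 mm across, 105 mm high. Bystander.
- offcut: Loose wooden offcut, 60 x 32 x 22 mm. Bystander.
Not all that is in view belongs to the job. Several things have the shape of the spanner; the one meant has the colours described above.

How it is judged:
On the way, in this order (a step that is already met when the one before it is completed fails the run):
1. the big ring sits fully down over the nut, before the nut has been turned (horizontal distance between big_ring and nut_seat below 0.004 m and z of big_ring in the frame of nut_seat below 0.005 m and value of joint nut below 0.25 rad), for 0.1 s.
2. the spanner, still on the nut, has turned the nut clockwise by an eighth of a turn (value of joint nut above 0.75 rad and horizontal distance between big_ring and nut_seat below 0.006 m and z of big_ring in the frame of nut_seat below 0.01 m), for 0.1 s.
At the end, for the whole second after the job is handed in: The nut stays turned at least an eighth of a turn (0.75 rad or more) clockwise from tight, and the spanner lies flat (within 0.1 rad) and still on the floor of the tray's wide bay, its middle within 40 mm (x) and 50 mm (y) of the middle of the bay, let go (value of joint nut above 0.75 rad and linear speed of spanner below 0.02 m/s and angle between spanner's own z axis and vertical below 0.1 rad and z of spanner in the frame of bay between -0.006 and 0.008 m and y of spanner in the frame of bay between -0.05 and 0.05 m and x of spanner in the frame of bay between -0.04 and 0.04 m); the robot touches nothing.
It fails at once if spanner or nut is forced: their contacts add up to more than 180 N, about twice what turning the nut takes (contact force between spanner and sharpener above 180 N).
It fails at once if the fingers or arm strike the sharpener (contact force between any of the fingers, the arm and sharpener above 10 N).
It fails at once if the spanner is dropped or thrown: faster than 0.5 m/s while not held (linear speed of spanner above 0.5 m/s and contact force between the fingers and spanner below 0.1 N).
It fails at once if a bystander is moved by more than 30 mm (distance of any of gouge_a, gouge_b, whetstone, mallet, small_wrench, glue_stick, offcut from where it was at the start of the episode above 0.03 m).
It also fails if it takes over 72 s, if anything falls off the work surface, if the arm or the gripper's body presses on something with over 40 N, if the wrist force passes 120 N, or if a joint passes its speed limit or range.

## Working session

There is one attempt and no reset: what is moved stays moved. The work goes in short steps, Python scripts to look and compute and a tool call to move; the robot and the scene stay as the last step left them, time stands still between calls to the robot, and variables do not carry over. Pictures are saved under pics/ and viewed, and the job is handed in when it is done.

Besides the shell and the picture viewer there is one more tool, called after "Request:" by a JSON object that holds its "api" and its "payload", one argument or row to a line. move_arm: Moves the arm, as the interface text tells. Its arguments: {"type":"object","properties":{"deltas":{"type":"array"},"gripper":{"type":"number"},"squeeze":{"type":"number"}},"required":["deltas"]}

```bash
ls; mkdir -p pics
cat > h.py <<'E'
import numpy as np,cv2
from station import manip
from scipy.spatial.transform import Rotation as R
def snap(name,fn=None):
    s=manip.snapshot(name)
    if fn: cv2.imwrite('pics/'+fn,cv2.cvtColor(s['img'],cv2.COLOR_RGB2BGR))
    return s
def K(s):
    f=200/np.tan(np.radians(s['vertical_fov'])/2)
    return np.array([[f,0,s['cx']],[0,f,s['cy']],[0,0,1]])
def rot(o):
    o=np.array(o,float)
    return o if o.shape==(3,3) else R.from_quat(o).as_matrix()
def ray(s,uv):
    p=cv2.undistortPoints(np.array(uv,float).reshape(-1,1,2),K(s),np.array(s['D'],float)).reshape(-1,2)
    d=np.c_[p,np.ones(len(p))]@rot(s['orientation']).T
    return np.array(s['origin']),d
def onz(s,uv,z):
    o,d=ray(s,uv); t=(z-o[2])/d[:,2]; return o+t[:,None]*d
def proj(s,P):
    Rm=rot(s['orientation']); rv=cv2.Rodrigues(Rm.T)[0]; tv=-Rm.T@np.array(s['origin'])
    return cv2.projectPoints(np.array(P,float).reshape(-1,1,3),rv,tv,K(s),np.array(s['D'],float))[0].reshape(-1,2)
E
python3 - <<'E'
from h import *
for n in('side','top','wrist'):
    s=snap(n,n+'0.png'); print(n,s['vertical_fov'],s['origin'],s['orientation'],s['D'])
print(manip.sense())
E
```

```text
pics
side 43.87091576742939 [0.08293905 0.73302565 1.15857403] [-0.21545269  0.91693897 -0.32453066  0.08650386] [-0.09672242  0.          0.          0.          0.        ]
top 47.358450335144035 [ 0.22662552 -0.01717637  1.4953805 ] [-0.69426349  0.71377654 -0.05817318  0.0716739 ] [0.03583128 0.         0.         0.         0.        ]
wrist 58.974642452390796 [ 0.22974579 -0.58463119  0.37278657] [ 0.78521258 -0.60249531 -0.08773596  0.11288492] [-0.06768154  0.          0.          0.          0.        ]
{'t': 0.15, 'q': array([-1.48748428e+00,  5.28320049e-01,  1.43356736e+00, -3.95950158e-06,
        1.18143324e+00, -1.78486560e-01]), 'qd': array([-0.00181519, -0.0027138 , -0.00206584,  0.00177326, -0.00105863,
       -0.00091909]), 'tau': array([ 6.75252231e-04, -4.42744982e+01, -1.78275990e+01, -2.50658768e-04,
        5.63173438e-03, -7.48609921e-06]), 'tcp_pos': array([ 0.16175263, -0.60316326,  0.23852992]), 'tool_rot': array([ 7.93353264e-01, -6.08760915e-01, -5.82540663e-04, -6.38078209e-04]), 'force': array([ 0.73164336,  0.1151461 , -0.17971753]), 'ft_torque': array([0.01868342, 0.04027464, 0.01837029]), 'finger_gap': 0.9982846352844508}
```

View pics/top0.png

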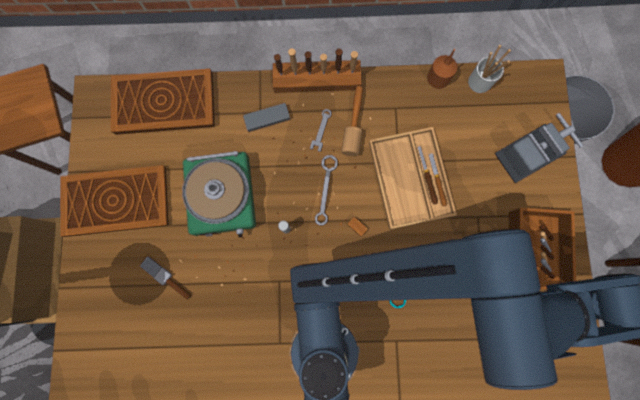

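View pics/side0.png

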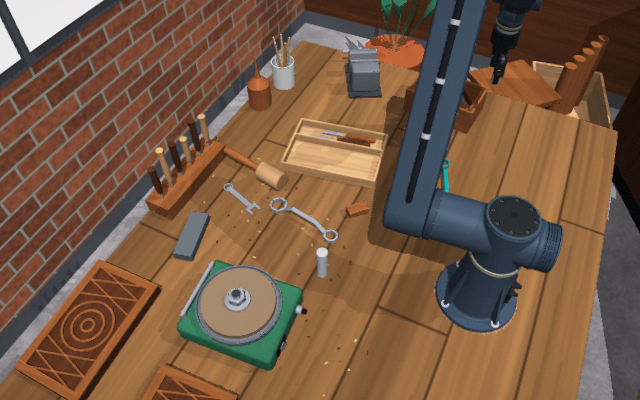

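View pics/wrist0.png

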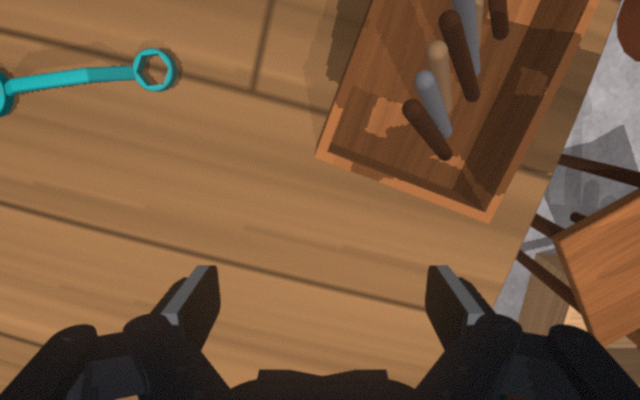

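Run:
```python
from h import *
im=cv2.imread('pics/top0.png'); 
cv2.imwrite('pics/c1.png',cv2.resize(im[140:240,175:435],None,fx=3,fy=3,interpolation=cv2.INTER_CUBIC))
im2=cv2.imread('pics/side0.png')
cv2.imwrite('pics/c2.png',cv2.resize(im2[180:380,170:370],None,fx=3,fy=3,interpolation=cv2.INTER_CUBIC))
s=snap('top')
print(onz(s,[(330,162),(321,217)],.01),onz(s,[(214,189)],.13),onz(s,[(397,300)],.01))
```

```text
[[ 0.61152892 -0.03735654  0.01      ]
 [ 0.42653054 -0.00212556  0.01      ]] [[0.50623686 0.32181575 0.13      ]] [[ 0.15602958 -0.23468362  0.01      ]]
```

View pics/c1.png

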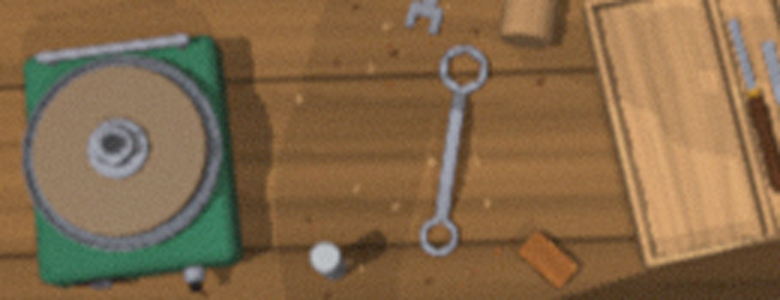

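View pics/c2.png

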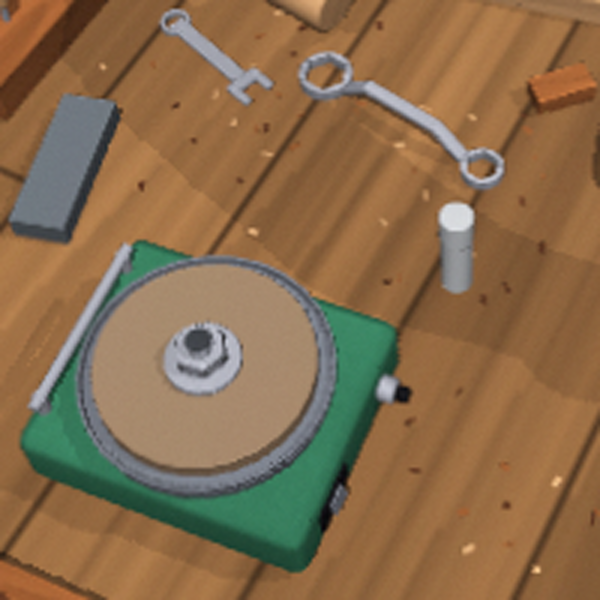

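```bash
cat >> h.py <<'E'
def st():
    s=manip.sense(); M=R.from_quat(s['tool_rot']).as_matrix(); return s,M
def delta(target,yaw_x=None):
    """target tcp world, desired tool x axis world direction angle deg"""
    s,M=st(); d=M.T@(np.array(target)-s['tcp_pos'])
    out=[d.round(4)]
    if yaw_x is not None:
        a=np.radians(yaw_x); v=M.T@np.array([np.cos(a),np.sin(a),0]); out.append(np.degrees(np.arctan2(v[1],v[0])).round(2))
    return out
def info():
    s,M=st(); print('t',s['t'],'tcp',s['tcp_pos'].round(4),'yawx',np.degrees(np.arctan2(M[1,0],M[0,0])).round(2),'tilt',np.degrees(np.arccos(-M[2,2])).round(2),'F',s['force'].round(1),'T',s['ft_torque'].round(2),'gap',round(s['finger_gap'],3),'q',s['q'].round(3))
E
python3 - <<'E'
from h import *
info()
s,M=st();print(M.round(3))
w=snap('wrist'); print('cam in tool',M.T@(w['origin']-s['tcp_pos']), M.T@rot(w['orientation']))
print(delta([0.45,-0.1,0.32]), delta([0.51,0.24,0.36]))
E
```

```text
t 0.2 tcp [ 0.1617 -0.6033  0.2387] yawx -75.01 tilt 0.08 F [ 1.1  0.3 -0.3] T [ 0.05  0.   -0.  ] gap 1.001 q [-1.488  0.528  1.433  0.     1.181 -0.178]
[[ 0.259 -0.966 -0.   ]
 [-0.966 -0.259  0.001]
 [-0.001 -0.    -1.   ]]
cam in tool [-0.00046452 -0.07051998 -0.13433847] [[ 9.99999980e-01 -1.61192449e-04  1.17899077e-04]
 [ 1.21181228e-04  9.59019596e-01  2.83339725e-01]
 [-1.58739749e-04 -2.83339705e-01  9.59019596e-01]]
[array([-0.4117, -0.4087, -0.0807])] [array([-0.7247, -0.5547, -0.1203])]
```

Request:
{"api": "move_arm", "payload": {
  "deltas": [
    [[-0.026,-0.024,-0.005,-5],[-0.052,-0.048,-0.01,-10],[-0.078,-0.072,-0.015,-15],[-0.104,-0.096,-0.02,-20],[-0.13,-0.12,-0.025,-25],[-0.156,-0.144,-0.03,-30],[-0.182,-0.168,-0.035,-35],[-0.208,-0.192,-0.04,-40],[-0.234,-0.216,-0.045,-45],[-0.26,-0.24,-0.05,-50],[-0.286,-0.264,-0.055,-55],[-0.312,-0.288,-0.06,-60],[-0.338,-0.312,-0.065,-65],[-0.364,-0.336,-0.07,-70],[-0.39,-0.36,-0.075,-75],[-0.416,-0.384,-0.08,-80]]
  ],
  "gripper": 1
}}

```text
t: 1.58
tcp_pos: [0.4254, -0.1005, 0.3198]
tool_rot: [0.999, 0.046, 0.0, -0.0]
force: [0.3, -0.3, -0.0]
finger_gap: 1.001
```

Run:
```python
from h import *
info(); snap('wrist','w1.png')
print(delta([0.51,0.325,0.26],85))
```

```text
t 1.5833 tcp [ 0.4254 -0.1005  0.3198] yawx 5.24 tilt 0.05 F [ 0.3 -0.3 -0. ] T [-0.06 -0.07 -0.03] gap 1.001 q [-4.890e-01  1.660e-01  1.768e+00  1.000e-03  1.208e+00 -5.810e-01]
[array([ 0.1228, -0.4101,  0.0633]), np.float64(-79.34)]
```

View pics/w1.png

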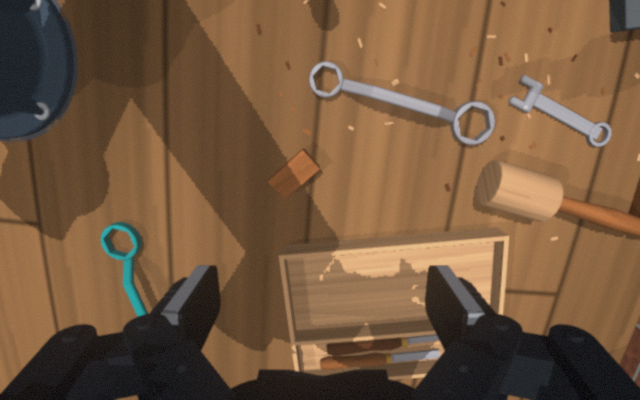

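The wrist view shows the steel spanner with its small ring at (327,79) and its big ring at (473,123). The teal one at (120,240) is a decoy and the open-ended one at (560,110) is the small wrench. The steel spanner matches, since it has two cranked rings and is steel-coloured. The tray's empty bay is at about (395,285). Next I'll look at the nut.

Request:
{"api": "move_arm", "payload": {
  "deltas": [
    [[0.01,-0.034,0.005,-6.6],[0.02,-0.068,0.01,-13.2],[0.03,-0.102,0.015,-19.8],[0.04,-0.136,0.02,-26.4],[0.05,-0.17,0.025,-33],[0.06,-0.204,0.03,-39.6],[0.07,-0.238,0.035,-46.2],[0.08,-0.272,0.04,-52.8],[0.09,-0.306,0.045,-59.4],[0.1,-0.34,0.05,-66],[0.11,-0.374,0.055,-72.6],[0.12,-0.41,0.063,-79],[0.123,-0.41,0.063,-79.3],[0.123,-0.41,0.063,-79.3]]
  ]
}}

```text
t: 2.8
tcp_pos: [0.5102, 0.3264, 0.2592]
tool_rot: [0.737, 0.676, 0.003, -0.0]
force: [0.1, -0.2, -0.5]
finger_gap: 0.998
```

Run:
```python
from h import *
info(); s=snap('wrist','w2.png'); np.save('w2cam.npy',s,allow_pickle=True)
```

```text
t 2.8 tcp [0.5102 0.3264 0.2592] yawx 85.09 tilt 0.34 F [ 0.1 -0.2 -0.5] T [ 0.   -0.05  0.03] gap 0.998 q [ 0.384  0.477  1.465  0.003  1.194 -1.103]
```

View pics/w2.png

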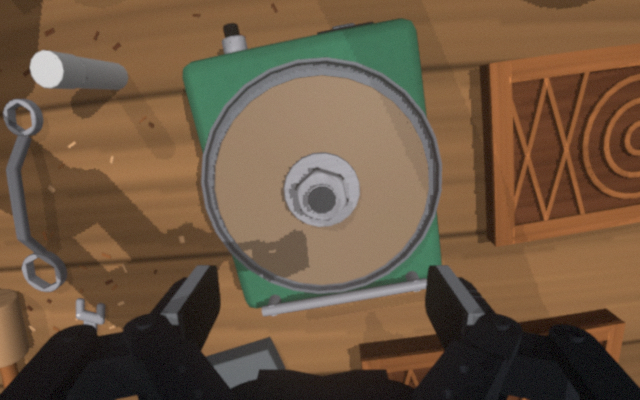

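Run:
```python
from h import *
im=cv2.imread('pics/w2.png')
cv2.imwrite('pics/c3.png',cv2.resize(im[145:235,275:370],None,fx=6,fy=6,interpolation=cv2.INTER_CUBIC))
s=np.load('w2cam.npy',allow_pickle=True).item()
hsv=cv2.cvtColor(im,cv2.COLOR_BGR2HSV)
# stone: brown within circle
print(hsv[130,280],hsv[190,345],hsv[250,350],hsv[190,225])
print(onz(s,[(321,199)],.142), onz(s,[(321,189)],.116))
```

```text
[ 14  82 156] [128   7 148] [ 14  85 150] [ 14  84 154]
[[0.50568863 0.32620556 0.142     ]] [[0.50451421 0.32633164 0.116     ]]
```

View pics/c3.png

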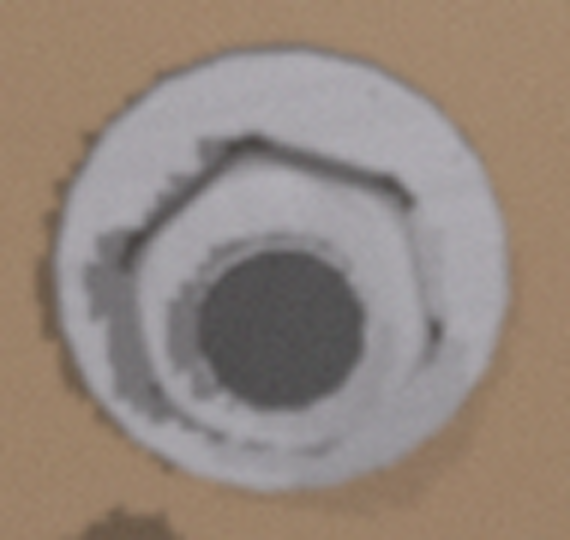

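```bash
cat > fit.py <<'E'
from h import *
def circ(P):
    A=np.c_[2*P,np.ones(len(P))]; b=(P**2).sum(1); x=np.linalg.lstsq(A,b,rcond=None)[0]
    return x[:2],np.sqrt(x[2]+x[:2]@x[:2])
def robust(P,tol=.0015):
    m=np.ones(len(P),bool)
    for _ in range(15):
        c,r=circ(P[m]); e=np.abs(np.hypot(*(P-c).T)-r); m=e<max(tol,np.percentile(e,50)*1.5)
    return c,r,m.sum(),len(P)
E
python3 - <<'E'
from fit import *
im=cv2.imread('pics/w2.png'); s=np.load('w2cam.npy',allow_pickle=True).item()
hsv=cv2.cvtColor(im,cv2.COLOR_BGR2HSV)
br=((hsv[...,1]>55)&(hsv[...,0]<22)&(hsv[...,0]>5)).astype(np.uint8)
n,l,stt,c=cv2.connectedComponentsWithStats(br,connectivity=4)
k=l[130,280]; print(stt[k])
m=(l==k).astype(np.uint8)
cs,_=cv2.findContours(m,cv2.RETR_CCOMP,cv2.CHAIN_APPROX_NONE)
o=max(cs,key=len)[:,0].astype(float)
P=onz(s,o,.108)[:,:2]; print('stone',robust(P))
# flange: inner hole contour around (321,189)
for q in cs:
    if 120<len(q)<400:
        q=q[:,0].astype(float)
        if abs(q.mean(0)-[321,189]).max()<12:
            P=onz(s,q,.116)[:,:2]; print('flange',robust(P,.0007))
# spindle top dark
v=hsv[...,2]; d=((v<100)).astype(np.uint8); d[:145]=0;d[235:]=0;d[:,:275]=0;d[:,370:]=0
n,l,stt,c=cv2.connectedComponentsWithStats(d); k=l[199,321];print(stt[k])
q=max(cv2.findContours((l==k).astype(np.uint8),cv2.RETR_EXTERNAL,cv2.CHAIN_APPROX_NONE)[0],key=len)[:,0].astype(float)
P=onz(s,q,.142)[:,:2];print('spindle',robust(P,.0005))
cor=np.array([(132,248),(250,136),(408,192),(437,345)])/6+[275-.4,145-.4]
for z in(.116,.131):
  P=onz(s,cor,z)[:,:2]; 
  for c in ([.5052,.3263],):
    e=P-c; print(z,np.degrees(np.arctan2(e[:,1],e[:,0])).round(1),(np.hypot(*e.T)*1000).round(1))
E
```

```text
[  215    75   214   210 30424]
stone (array([0.50578266, 0.32646372]), np.float64(0.08838543212177914), np.int64(598), 598)
flange (array([0.50575301, 0.32654838]), np.float64(0.03146355846690065), np.int64(216), 216)
[308 187  27  26 550]
spindle (array([0.50612636, 0.32625977]), np.float64(0.00961705110718794), np.int64(72), 73)
0.116 [-104.3 -173.4  117.3   59.4] [19.9 18.8 20.4 23.9]
0.131 [-115.  -175.3  125.8   68.5] [19.8 21.5 21.5 21.2]
```

Run:
```python
from fit import *
s=np.load('w2cam.npy',allow_pickle=True).item()
cor=np.array([(132,248),(250,136),(408,192),(437,345)])/6+[275-.4,145-.4]
for z in(.116,.125,.131,.133):
    P=onz(s,cor,z)[:,:2]; e=P-[.5058,.3264]; print(z,np.degrees(np.arctan2(e[:,1],e[:,0])).round(1),(np.hypot(*e.T)*1000).round(1))
im=cv2.imread('pics/w2.png')
big=cv2.resize(im[145:235,275:370],None,fx=6,fy=6,interpolation=cv2.INTER_CUBIC)
for a0,col in((0,(0,0,255)),(6,(255,0,0)),(12,(0,255,0))):
  for z in (.116,.131):
    a=np.radians(a0+60*np.arange(6)); P=np.c_[.5058+.02078*np.cos(a),.3264+.02078*np.sin(a),0*a+z]
    q=((proj(s,P)-[275,145]+.5)*6).round().astype(int)
    if a0==6: cv2.polylines(big,[q],True,col if z>.12 else (0,255,255),1)
cv2.imwrite('pics/c4.png',big)
im2=cv2.imread('pics/side0.png')
cv2.imwrite('pics/c5.png',cv2.resize(im2[280:320,210:270],None,fx=10,fy=10,interpolation=cv2.INTER_CUBIC))
```

```text
0.116 [-105.9 -173.3  118.9   60.6] [20.2 19.4 20.6 23.5]
0.125 [-112.2 -174.5  124.    66. ] [20.1 21.  21.2 21.9]
0.131 [-116.4 -175.2  127.2   70. ] [20.2 22.1 21.8 20.9]
0.133 [-117.8 -175.4  128.2   71.4] [20.2 22.4 22.  20.6]
```

View pics/c4.png

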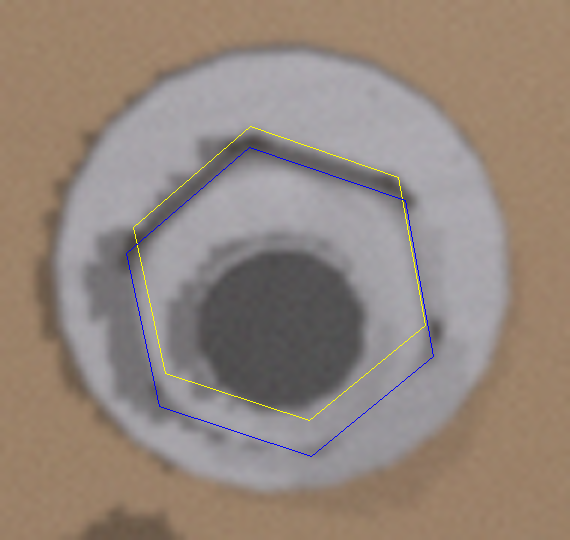

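View pics/c5.png

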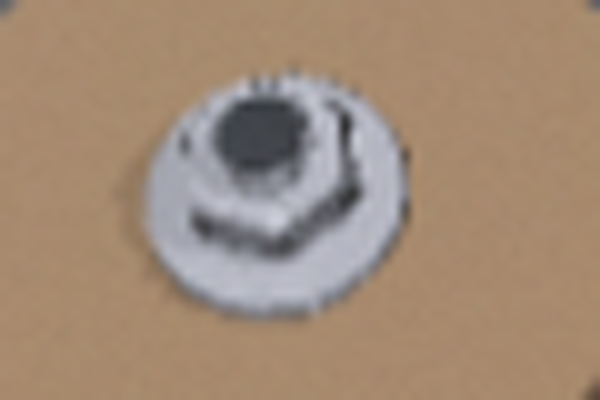

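The nut's centre is at (0.5058, 0.3264). The hexagon drawn with a corner at 6° (mod 60) matches the dark side faces. I'll set the spanner down heading 66° and turn it to about 8°, with the camera on the big-ring side.

Run:
```python
from h import *
print(delta([0.47,-0.01,0.25],-101))
```

```text
[array([-0.3373, -0.0105,  0.0081]), np.float64(-174.03)]
```

Request:
{"api": "move_arm", "payload": {
  "deltas": [
    [[-0.017,0,0,7],[-0.034,0,0,14],[-0.051,-0.001,0,21],[-0.068,-0.002,0,28],[-0.085,-0.003,0,35],[-0.102,-0.003,0,42],[-0.119,-0.004,0,49],[-0.136,-0.004,0,56],[-0.153,-0.005,0,63],[-0.17,-0.005,0,70],[-0.187,-0.006,0,77],[-0.204,-0.006,0,84],[-0.221,-0.007,0,91],[-0.238,-0.007,0.001,98],[-0.255,-0.008,0.002,105],[-0.272,-0.008,0.003,112],[-0.289,-0.009,0.005,119],[-0.306,-0.01,0.006,126],[-0.323,-0.01,0.007,133],[-0.337,-0.01,0.008,140]]
  ]
}}

```text
t: 4.52
tcp_pos: [0.4692, -0.0121, 0.2505]
tool_rot: [0.885, -0.466, 0.001, -0.002]
force: [0.3, 0.3, -0.8]
finger_gap: 1.0
```

Request:
{"api": "move_arm", "payload": {
  "deltas": [
    [[0,0,0,7],[0,0,0,14],[0,0,0,21],[0,0,0,28],[0,0,0,35],[0,0,0,42],[0,0,0,46],[0,0,0,46]]
  ]
}}

```text
t: 5.18
tcp_pos: [0.4682, -0.0132, 0.251]
tool_rot: [-0.631, 0.776, -0.0, 0.002]
force: [-0.6, 1.0, -0.6]
finger_gap: 1.004
```

Run:
```python
from h import *
info(); s=snap('wrist','w3.png'); np.save('w3cam.npy',s,allow_pickle=True)
```

```text
t 5.1833 tcp [ 0.4682 -0.0132  0.251 ] yawx -101.82 tilt 0.27 F [-0.6  1.  -0.6] T [ 0.   -0.02  0.03] gap 1.004 q [-0.27   0.3    1.801  0.004  1.038  1.505]
```

View pics/w3.png

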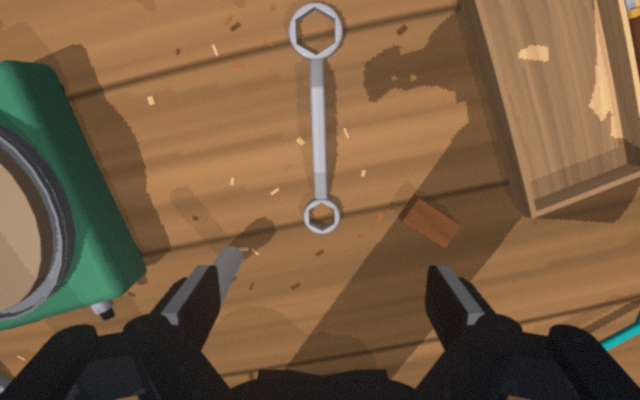

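```bash
cat > rings.py <<'E'
from fit import *
def holes(s,roi,zt,smax=45,vmin=90):
    im=cv2.cvtColor(s['img'],cv2.COLOR_RGB2BGR); hsv=cv2.cvtColor(im,cv2.COLOR_BGR2HSV)
    m=((hsv[...,1]<smax)&(hsv[...,2]>vmin)).astype(np.uint8)
    x0,y0,x1,y1=roi; mm=np.zeros_like(m); mm[y0:y1,x0:x1]=m[y0:y1,x0:x1]
    return mm,hsv
E
python3 - <<'E'
from rings import *
s=np.load('w3cam.npy',allow_pickle=True).item()
m,hsv=holes(s,(280,0,350,240),.014)
cv2.imwrite('pics/m3.png',cv2.resize(m[:, 280:350]*255,None,fx=3,fy=1.5*1.0))
cs,h=cv2.findContours(m,cv2.RETR_CCOMP,cv2.CHAIN_APPROX_NONE)
C=[]
for q,hh in zip(cs,h[0]):
    a=cv2.contourArea(q)
    if a>100:
        M=cv2.moments(q); c=(M['m10']/M['m00'],M['m01']/M['m00']); print(a,c,'hole' if hh[3]>=0 else 'outer')
        if hh[3]>=0:
            # hexagon hole visible top edge ~ z .014 / bottom .0
            for z in(0.014,0.007): print(z,onz(s,[c],z)[0].round(4)); 
            C.append(onz(s,[c],.008)[0])
o=max(cs,key=cv2.contourArea)[:,0].astype(float)
P=onz(s,o,.014)[:,:2]
for c,rr in zip(C,(.0265,.0205)):
    d=np.hypot(*(P-c[:2]).T); print('outer fit',d.min(),robust(P[d<.035],.0007))
# handle edges at z=.0345
a=np.array([(x,y) for y in range(90,170,4) for x in [np.nonzero(m[y])[0].mean()]]); Q=onz(s,a,.033); print('handle',Q[[0,-1]].round(4), np.degrees(np.arctan2(*(Q[0]-Q[-1])[[1,0]])))
print('glue top',onz(s,[(232,252)],.105))
E
```

```text
5139.5 (317.3923209131887, 99.70185167169309) outer
501.5 (321.26487205051507, 215.07444333665669) hole
0.014 [ 0.421  -0.0017  0.014 ]
0.007 [ 0.4188 -0.0012  0.007 ]
1349.5 (315.2090897863406, 31.50327281709275) hole
0.014 [ 0.6051 -0.0344  0.014 ]
0.007 [ 0.6064 -0.0345  0.007 ]
outer fit 0.018579912233984433 (array([ 0.42031562, -0.00143568]), np.float64(0.02020433220549596), np.int64(73), 112)
outer fit 0.024801726051087793 (array([ 0.60546643, -0.03436915]), np.float64(0.02591303544207074), np.int64(141), 159)
handle [[ 0.5502 -0.0248  0.033 ]
 [ 0.478  -0.0119  0.033 ]] -10.084115922181706
glue top [[0.43224368 0.07429878 0.105     ]]
```

Run:
```python
from h import *
print(delta([0.5129,-0.018,0.060],-100.1),delta([0.5129,-0.018,0.019],-100.1))
```

```text
[array([-0.0035, -0.044 ,  0.1911]), np.float64(-1.55)] [array([-0.0033, -0.0439,  0.2321]), np.float64(-1.55)]
```

Request:
{"api": "move_arm", "payload": {
  "deltas": [
    [[-0.001,-0.02,0.01,-0.8],[-0.003,-0.044,0.03,-1.5],[-0.003,-0.044,0.06,-1.5],[-0.003,-0.044,0.09,-1.5],[-0.003,-0.044,0.12,-1.5],[-0.003,-0.044,0.15,-1.5],[-0.003,-0.044,0.18,-1.5],[-0.003,-0.044,0.2,-1.5],[-0.003,-0.044,0.21,-1.5],[-0.003,-0.044,0.22,-1.5],[-0.003,-0.044,0.228,-1.5],[-0.003,-0.044,0.232,-1.5],[-0.003,-0.044,0.232,-1.5],[-0.003,-0.044,0.232,-1.5]]
  ],
  "gripper": 0.5
}}

```text
t: 6.4
tcp_pos: [0.5135, -0.0184, 0.0197]
tool_rot: [-0.642, 0.767, -0.001, 0.003]
force: [0.1, -0.2, 0.5]
finger_gap: 0.499
```

Run:
```python
from h import *
info(); s=snap('wrist','w4.png')
```

```text
t 6.4 tcp [ 0.5135 -0.0184  0.0197] yawx -100.13 tilt 0.33 F [ 0.1 -0.2  0.5] T [0.01 0.02 0.06] gap 0.499 q [-0.256  0.751  1.862  0.008  0.525  1.485]
```

View pics/w4.png

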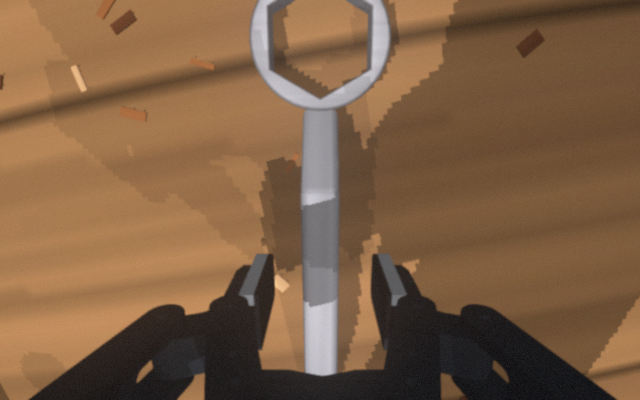

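The handle runs along column 320 between the pads, which are at columns 260 and 380. The big ring is in view at (320,38). I'll close on it.

Request:
{"api": "move_arm", "payload": {
  "deltas": [
    [[0,0,0,0],[0,0,0,0],[0,0,0,0],[0,0,0,0],[0,0,0,0],[0,0,0,0],[0,0,0,0],[0,0,0,0],[0,0,0,0],[0,0,0,0]]
  ],
  "gripper": 0,
  "squeeze": 70
}}

```text
t: 7.28
tcp_pos: [0.5141, -0.0184, 0.0208]
tool_rot: [-0.642, 0.767, -0.001, 0.003]
force: [0.1, 0.7, 5.7]
finger_gap: 0.145
```

Run:
```python
from h import *
info(); s=snap('wrist','w5.png');np.save('w5cam.npy',s,allow_pickle=True)
```

```text
t 7.2833 tcp [ 0.5141 -0.0184  0.0208] yawx -100.12 tilt 0.43 F [0.1 0.7 5.7] T [0.1  0.03 0.11] gap 0.145 q [-0.256  0.748  1.862  0.008  0.525  1.485]
```

View pics/w5.png

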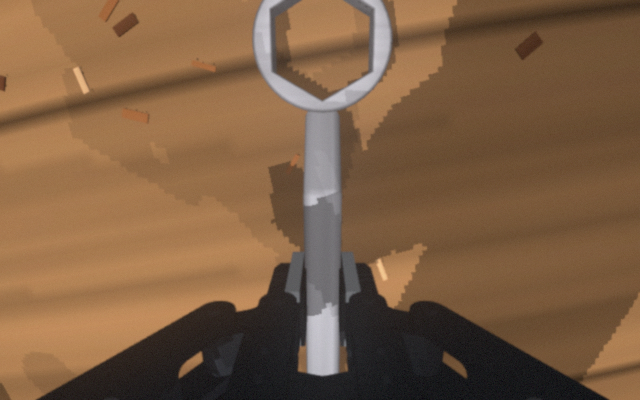

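Request:
{"api": "move_arm", "payload": {
  "deltas": [
    [[0,0,-0.003,0],[0,0,-0.01,0],[0,0,-0.025,0],[0,0,-0.05,0],[0,0,-0.08,0],[0,0,-0.11,0],[0,0,-0.14,0],[0,0,-0.17,0],[0,0,-0.19,0],[0,0,-0.2,0],[0,0,-0.2,0],[0,0,-0.2,0]]
  ]
}}

```text
t: 8.33
tcp_pos: [0.5119, -0.0187, 0.2203]
tool_rot: [-0.642, 0.767, -0.001, 0.003]
force: [0.1, 0.2, -4.0]
finger_gap: 0.145
```

Run:
```python
from h import *
info(); s=snap('wrist','w6.png');np.save('w6cam.npy',s,allow_pickle=True)
snap('side','s6.png')
im=cv2.imread('pics/s6.png');cv2.imwrite('pics/s6c.png',cv2.resize(im[60:300,200:440],None,fx=2.4,fy=2.4))
```

```text
t 8.3333 tcp [ 0.5119 -0.0187  0.2203] yawx -100.12 tilt 0.37 F [ 0.1  0.2 -4. ] T [ 0.03  0.03 -0.  ] gap 0.145 q [-0.257  0.4    1.738  0.005  0.998  1.488]
```

View pics/w6.png

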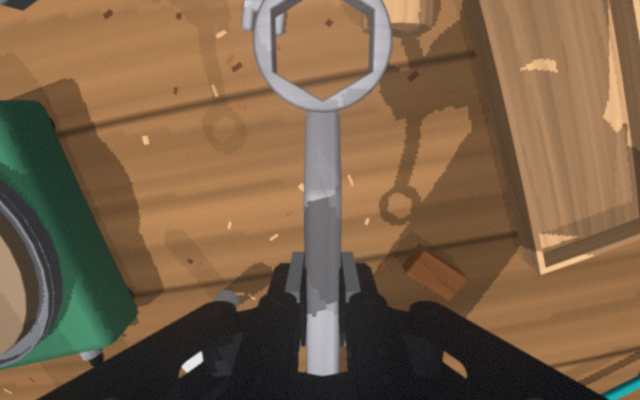

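View pics/s6c.png

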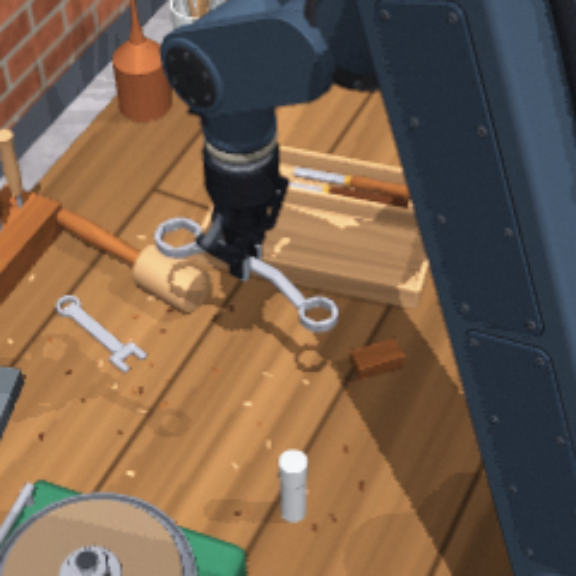

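```bash
cat >> rings.py <<'E'
from scipy.optimize import least_squares
def ringfit(s,M,tcp,zrel=None,thr=45,roi=(235,0,410,125),guess=None):
    """ring centre in tool frame; zrel= tool z of ring top face (tool z down)"""
    im=cv2.cvtColor(s['img'],cv2.COLOR_RGB2BGR); hsv=cv2.cvtColor(im,cv2.COLOR_BGR2HSV)
    m,_=holes(s,roi,0,smax=thr)
    m=cv2.morphologyEx(m,cv2.MORPH_OPEN,np.ones((3,3),np.uint8))
    cs,_=cv2.findContours(m,cv2.RETR_EXTERNAL,cv2.CHAIN_APPROX_NONE); q=max(cs,key=cv2.contourArea)[:,0].astype(float)
    q=q[(q[:,1]>2)]
    o,d=ray(s,q); o=M.T@(o-tcp); d=d@M
    P=(o+((zrel-o[2])/d[:,2])[:,None]*d)[:,:2]
    g=np.array([0,-.095]) if guess is None else guess
    dd=np.hypot(*(P-g).T); P=P[(dd>.022)&(dd<.031)&~((np.abs(P[:,0]-g[0])<.010)&(P[:,1]>g[1]))]
    f=least_squares(lambda c:np.hypot(*(P-c).T)-.0265,g,loss='soft_l1',f_scale=.0004)
    free=robust(P,.0005)
    return f.x,np.abs(f.fun).mean(),free,m
E
python3 - <<'E'
from rings import *
from scipy.spatial.transform import Rotation as R
tcps={'5':([.5141,-.0184,.0208],None),'6':([.5119,-.0187,.2203],None)}
M=R.from_quat([-0.642, 0.767, -0.001, 0.003]).as_matrix()
for k in '56':
    s=np.load(f'w{k}cam.npy',allow_pickle=True).item(); tcp=np.array(tcps[k][0])
    f,e,fr,m=ringfit(s,M,tcp,zrel=.0208-.014); print(k,f.round(4),e,fr)
    cv2.imwrite(f'pics/m{k}.png',cv2.resize(m[0:130,230:415]*255,None,fx=3,fy=3))
    # hexagon corner nearest handle, handle line
    for r in (130,170,220): pass
    im=s['img']
s,M0=st(); print(M0.round(4))
E
```

```text
5 [ 0.0001 -0.094 ] 0.0007136884599756576 (array([ 7.95599903e-05, -9.29729760e-02]), np.float64(0.02572726627214836), np.int64(221), 230)
6 [-0.0003 -0.0942] 0.0010917223872419781 (array([ 0.00011571, -0.09274629]), np.float64(0.025570703037072155), np.int64(193), 241)
[[-0.1757 -0.9844  0.003 ]
 [-0.9844  0.1758  0.0033]
 [-0.0038 -0.0023 -1.    ]]
```

View pics/m6.png

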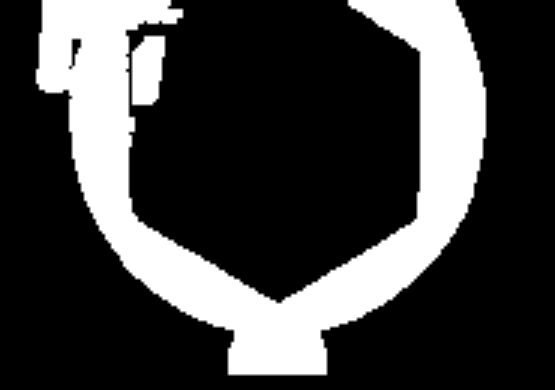

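Run:
```python
from h import *
print(delta([0.4679,0.2413,0.22],-24))
```

```text
[array([-2.482e-01,  8.830e-02, -2.000e-04]), np.float64(-76.12)]
```

Request:
{"api": "move_arm", "payload": {
  "deltas": [
    [[-0.01,0.004,0,-3],[-0.026,0.01,0,-8],[-0.045,0.016,0,-14],[-0.064,0.023,0,-20],[-0.083,0.03,0,-26],[-0.102,0.037,0,-32],[-0.121,0.044,0,-38],[-0.14,0.05,0,-44],[-0.159,0.057,0,-50],[-0.178,0.064,0,-56],[-0.197,0.07,0,-62],[-0.216,0.077,0,-67],[-0.231,0.082,0,-71],[-0.241,0.086,0,-74.5],[-0.248,0.0883,0,-76.1],[-0.248,0.0883,0,-76.1],[-0.248,0.0883,0,-76.1]]
  ]
}}

```text
t: 9.85
tcp_pos: [0.4673, 0.2409, 0.2186]
tool_rot: [0.978, -0.208, 0.0, -0.001]
force: [0.1, -0.6, -3.5]
finger_gap: 0.147
```

Run:
```python
from h import *
info(); s=snap('wrist','w7.png');np.save('w7cam.npy',s,allow_pickle=True)
print(delta([0.4679,0.2413,0.176],-24))
```

```text
t 9.85 tcp [0.4673 0.2409 0.2186] yawx -24.04 tilt 0.13 F [ 0.1 -0.6 -3.5] T [-0.09  0.03 -0.  ] gap 0.147 q [0.262 0.422 1.704 0.002 1.014 0.681]
[array([ 0.    , -0.0007,  0.0429]), np.float64(-0.08)]
```

View pics/w7.png

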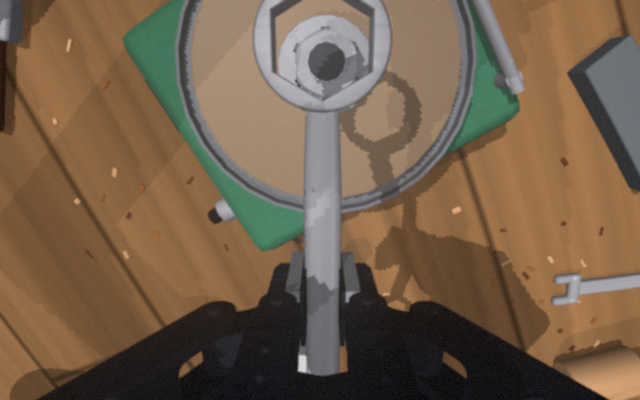

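```bash
cat >> rings.py <<'E'
def spindle(s,seed,box=22,z=.142,vmax=100):
    im=cv2.cvtColor(s['img'],cv2.COLOR_RGB2BGR); v=cv2.cvtColor(im,cv2.COLOR_BGR2HSV)[...,2]
    d=(v<vmax).astype(np.uint8); x,y=seed; mm=np.zeros_like(d); mm[max(0,y-box):y+box,x-box:x+box]=d[max(0,y-box):y+box,x-box:x+box]
    n,l,_,_=cv2.connectedComponentsWithStats(mm); k=l[y,x]
    q=max(cv2.findContours((l==k).astype(np.uint8),cv2.RETR_EXTERNAL,cv2.CHAIN_APPROX_NONE)[0],key=len)[:,0].astype(float)
    return robust(onz(s,q,z)[:,:2],.0005), q.mean(0)
E
python3 - <<'E'
from rings import *
s=np.load('w7cam.npy',allow_pickle=True).item(); S,M=st()
print(spindle(s,(326,62)))
f,e,fr,m=ringfit(s,M,S['tcp_pos'],zrel=.0068); print(f,e,fr); 
c=np.array([fr[0][0],fr[0][1],.0068]); print('ring world',S['tcp_pos']+M@c)
im=cv2.imread('pics/w7.png');cv2.imwrite('pics/c7.png',cv2.resize(im[0:120,250:400],None,fx=5,fy=5,interpolation=cv2.INTER_CUBIC))
E
```

```text
((array([0.50639379, 0.32617479]), np.float64(0.009773983753689935), np.int64(100), 101), array([326.44554455,  61.34653465]))
[-0.00169169 -0.09489838] 0.0012106284719576746 (array([-0.00199657, -0.09385507]), np.float64(0.02564320255475778), np.int64(219), 254)
ring world [0.50402512 0.32707777 0.21231483]
```

View pics/c7.png

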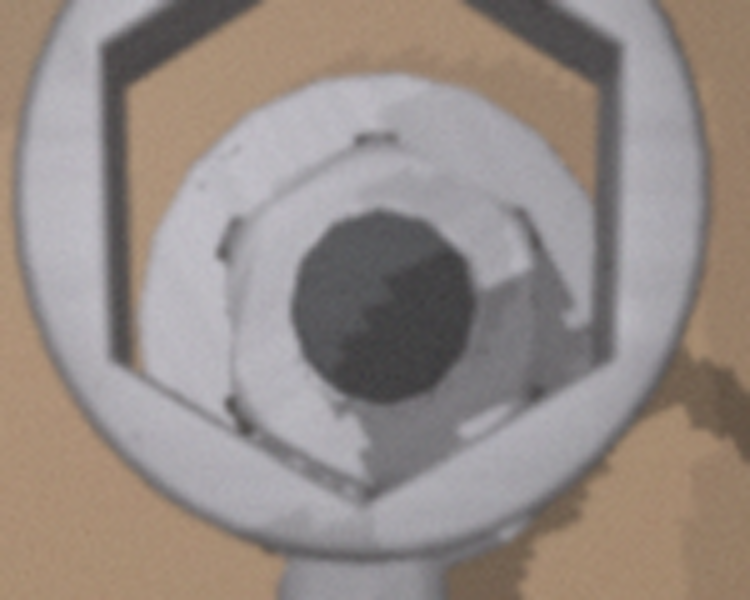

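Run:
```python
from h import *
print(delta([0.4682,0.2413,0.158],-24))
```

```text
[array([ 0.0003, -0.0008,  0.0609]), np.float64(-0.08)]
```

Request:
{"api": "move_arm", "payload": {
  "deltas": [
    [[0,-0.001,0.01,0],[0.0003,-0.001,0.022,0],[0.0003,-0.001,0.034,0],[0.0003,-0.001,0.045,0],[0.0003,-0.001,0.053,0],[0.0003,-0.001,0.059,0],[0.0003,-0.001,0.061,0],[0.0003,-0.001,0.061,0],[0.0003,-0.001,0.061,0]]
  ]
}}

```text
t: 10.65
tcp_pos: [0.4687, 0.2415, 0.1581]
tool_rot: [0.978, -0.209, 0.001, -0.001]
force: [0.6, 0.2, -4.0]
finger_gap: 0.141
```

Run:
```python
from rings import *
info(); s=snap('wrist','w8.png');np.save('w8cam.npy',s,allow_pickle=True); S,M=st()
im=cv2.imread('pics/w8.png');cv2.imwrite('pics/c8.png',cv2.resize(im[0:120,250:400],None,fx=5,fy=5,interpolation=cv2.INTER_CUBIC))
try: print(spindle(s,(325,50)))
except Exception as e: print(e)
```

```text
t 10.65 tcp [0.4687 0.2415 0.1581] yawx -24.1 tilt 0.18 F [ 0.6  0.2 -4. ] T [-0.01  0.03 -0.04] gap 0.141 q [0.263 0.513 1.758 0.002 0.868 0.682]
((array([0.50573215, 0.32541526]), np.float64(0.008875651419541844), np.int64(93), 146), array([324.81506849,  47.68493151]))
```

View pics/c8.png

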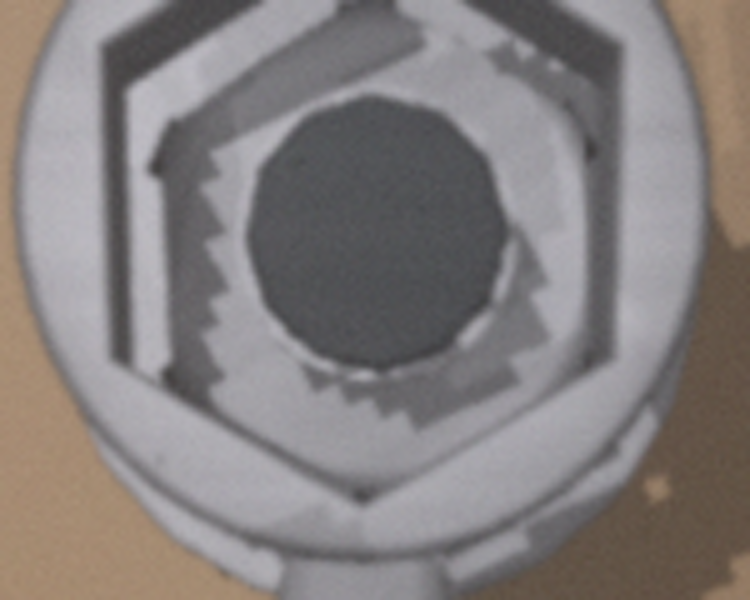

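Run:
```python
from rings import *
s=np.load('w8cam.npy',allow_pickle=True).item(); S,M=st()
p=lambda x,y:(x/5+250-.4,y/5-.4)
sp=onz(s,[p(376.5,232)],.142)[0]; 
L=[(103,45),(620,45),(610,357),(115,360)]
rc=onz(s,[p(*q) for q in L],.151); r=rc.mean(0); print('ringtop',r,'span',np.linalg.norm(rc[0]-rc[1]),np.linalg.norm(rc[0]-rc[3]))
print('spindle',sp); print('ring tool',M.T@(r-S['tcp_pos'])); print('shift tool',M.T@(sp-r))
# ring bottom lower corners & nut corners at z .131
n=onz(s,[p(*q) for q in [(168,380),(362,497),(585,365),(155,165),(590,145)]],.131); 
c=np.array([.5061,.3263]); 
for c in (sp[:2],np.array([.5058,.3264])):
  e=n[:,:2]-c; print(np.degrees(np.arctan2(e[:,1],e[:,0])).round(1),np.hypot(*e.T).round(4))
```

```text
ringtop [0.50565327 0.32785784 0.151     ] span 0.03785113822632248 0.022170972217611953
spindle [0.50640493 0.32672422 0.142     ]
ring tool [-0.00161275 -0.09380406  0.00765463]
shift tool [0.0011382  0.00075834 0.00899886]
[-174.  -117.4  -50.9  135.2    1.5] [0.0208 0.0203 0.0203 0.02   0.0201]
[-174.7 -116.2  -49.   133.3    2.3] [0.0202 0.0198 0.0205 0.0198 0.0207]
```

Request:
{"api": "move_arm", "payload": {
  "deltas": [
    [[0.0006,0.0004,0,0],[0.0011,0.0007,0.001,0],[0.0011,0.0007,0.002,0],[0.0011,0.0007,0.0035,0],[0.0011,0.0007,0.005,0],[0.0011,0.0007,0.0065,0],[0.0011,0.0007,0.008,0],[0.0011,0.0007,0.008,0],[0.0011,0.0007,0.008,0]]
  ]
}}

```text
t: 11.45
tcp_pos: [0.4694, 0.2405, 0.1501]
tool_rot: [0.978, -0.209, 0.001, -0.001]
force: [-0.0, -1.0, -4.7]
finger_gap: 0.142
```

Run:
```python
from rings import *
info(); s=snap('wrist','w9.png');np.save('w9cam.npy',s,allow_pickle=True)
im=cv2.imread('pics/w9.png');cv2.imwrite('pics/c9.png',cv2.resize(im[0:120,250:400],None,fx=5,fy=5,interpolation=cv2.INTER_CUBIC))
```

```text
t 11.45 tcp [0.4694 0.2405 0.1501] yawx -24.09 tilt 0.18 F [-0.  -1.  -4.7] T [-0.06  0.03 -0.09] gap 0.142 q [0.26  0.526 1.764 0.002 0.849 0.679]
```

View pics/c9.png

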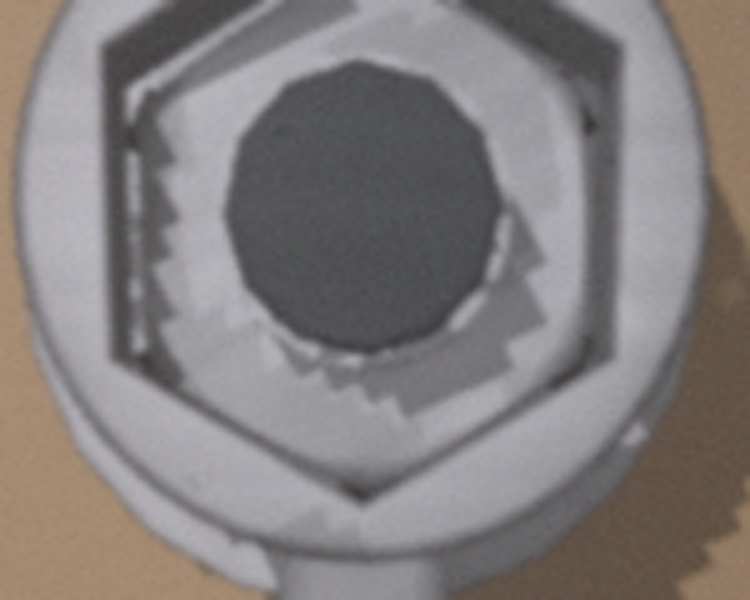

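It's centred and 4 mm down over the nut with no force. I'll keep going down.

Request:
{"api": "move_arm", "payload": {
  "deltas": [
    [[0,0,0.001,0],[0,0,0.0025,0],[0,0,0.004,0],[0,0,0.0055,0],[0,0,0.007,0],[0,0,0.0085,0],[0,0,0.01,0],[0,0,0.011,0],[0,0,0.011,0]]
  ]
}}

```text
t: 12.25
tcp_pos: [0.4694, 0.2405, 0.139]
tool_rot: [0.978, -0.209, 0.001, -0.001]
force: [0.5, 0.3, -3.9]
finger_gap: 0.146
```

Run:
```python
from rings import *
info()
```

```text
t 12.25 tcp [0.4694 0.2405 0.139 ] yawx -24.09 tilt 0.17 F [ 0.5  0.3 -3.9] T [-0.06  0.04  0.02] gap 0.146 q [0.26  0.544 1.772 0.003 0.823 0.679]
```

Request:
{"api": "move_arm", "payload": {
  "deltas": [
    [[0,0,0.0005,0],[0,0,0.001,0],[0,0,0.0015,0],[0,0,0.002,0],[0,0,0.002,0],[0,0,0.002,0]]
  ]
}}

```text
t: 12.75
tcp_pos: [0.4694, 0.2405, 0.137]
tool_rot: [0.978, -0.209, 0.001, -0.001]
force: [-0.6, -0.3, -3.5]
finger_gap: 0.151
```

Run:
```python
from rings import *
info()
```

```text
t 12.75 tcp [0.4694 0.2405 0.137 ] yawx -24.09 tilt 0.17 F [-0.6 -0.3 -3.5] T [0.   0.09 0.01] gap 0.151 q [0.26  0.547 1.774 0.003 0.818 0.679]
```

Request:
{"api": "move_arm", "payload": {
  "deltas": [
    [[0,0,0.0003,0],[0,0,0.0006,0],[0,0,0.0009,0],[0,0,0.0012,0],[0,0,0.0012,0]]
  ]
}}

```text
t: 13.17
tcp_pos: [0.4693, 0.2402, 0.1361]
tool_rot: [0.978, -0.209, 0.001, -0.001]
force: [-0.9, -2.9, 1.1]
finger_gap: 0.146
```

Run:
```python
from rings import *
info()
snap('side','s10.png');s=snap('wrist','w10.png')
im=cv2.imread('pics/s10.png');cv2.imwrite('pics/s10c.png',cv2.resize(im[220:350,160:330],None,fx=4,fy=4,interpolation=cv2.INTER_CUBIC))
```

```text
t 13.1667 tcp [0.4693 0.2402 0.1361] yawx -24.08 tilt 0.15 F [-0.9 -2.9  1.1] T [-0.25  0.14  0.06] gap 0.146 q [0.26  0.549 1.775 0.002 0.816 0.679]
```

View pics/s10c.png

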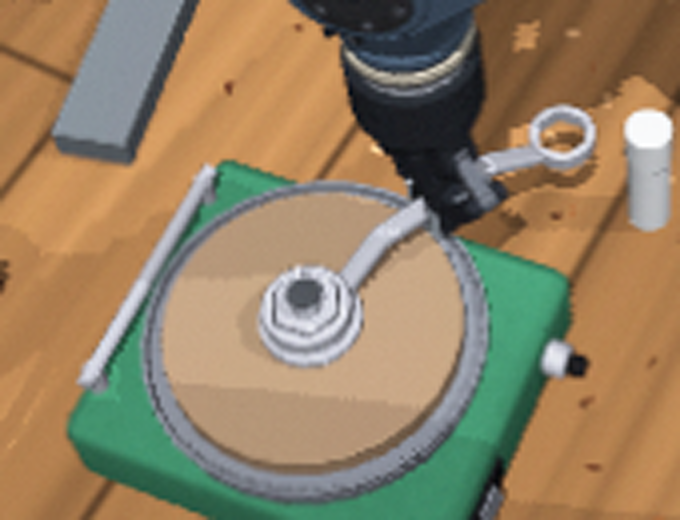

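The ring is seated: contact came with the TCP at z = 0.136 and the force rose about 5 N. The side view shows the spindle and nut standing through the ring at (303,300). Now I'll ease it clockwise, feeling first.

Request:
{"api": "move_arm", "payload": {
  "deltas": [
    [[-0.0016,0,0,1],[-0.0033,0,0,2],[-0.0049,-0.0001,0,3],[-0.0065,-0.0002,0,4],[-0.0082,-0.0003,0,5],[-0.0098,-0.0004,0,6],[-0.0114,-0.0006,0,7],[-0.0131,-0.0007,0,8],[-0.0147,-0.001,0,9],[-0.0163,-0.0012,0,10],[-0.0163,-0.0012,0,10]]
  ]
}}

```text
t: 14.18
tcp_pos: [0.4556, 0.2472, 0.1363]
tool_rot: [0.956, -0.292, 0.002, -0.001]
force: [0.6, -6.6, -0.1]
finger_gap: 0.145
```

Run:
```python
from rings import *
info(); S,M=st(); print('F tool',M.T@S['force'], np.linalg.norm(S['tcp_pos'][:2]-[.5061,.3265]))
```

```text
t 14.1833 tcp [0.4556 0.2472 0.1363] yawx -34.0 tilt 0.22 F [ 0.6 -6.6 -0.1] T [-0.94 -0.27  0.38] gap 0.145 q [ 2.820e-01  5.400e-01  1.797e+00 -1.000e-03  8.010e-01  8.760e-01]
F tool [4.22731602 5.14902346 0.15094814] 0.09396474899678657
```

Request:
{"api": "move_arm", "payload": {
  "deltas": [
    [[-0.0033,0.0004,0,2],[-0.0065,0.0003,0,4],[-0.0098,0,0,6],[-0.0131,-0.0003,0,8],[-0.0163,-0.0008,0,10],[-0.0195,-0.0014,0,12],[-0.0227,-0.0021,0,14],[-0.0259,-0.0029,0,16],[-0.029,-0.0038,0,18],[-0.0322,-0.0048,0,20],[-0.0322,-0.0048,0,20]]
  ]
}}

```text
t: 15.1
tcp_pos: [0.4317, 0.2696, 0.1362]
tool_rot: [0.891, -0.453, 0.002, -0.001]
force: [0.2, -4.1, -1.7]
finger_gap: 0.148
```

Run:
```python
from rings import *
info(); S,M=st(); print('F tool',M.T@S['force'], np.linalg.norm(S['tcp_pos'][:2]-[.5061,.3265]))
s=snap('wrist','w11.png')
im=cv2.imread('pics/w11.png');cv2.imwrite('pics/c11.png',cv2.resize(im[0:120,250:400],None,fx=4,fy=4,interpolation=cv2.INTER_CUBIC))
```

```text
t 15.1 tcp [0.4317 0.2696 0.1362] yawx -53.93 tilt 0.29 F [ 0.2 -4.1 -1.7] T [-0.46 -0.19  0.46] gap 0.148 q [ 0.339  0.53   1.821 -0.003  0.786  1.283]
F tool [3.45650713 2.26469512 1.67351676] 0.09367028875717935
```

View pics/c11.png

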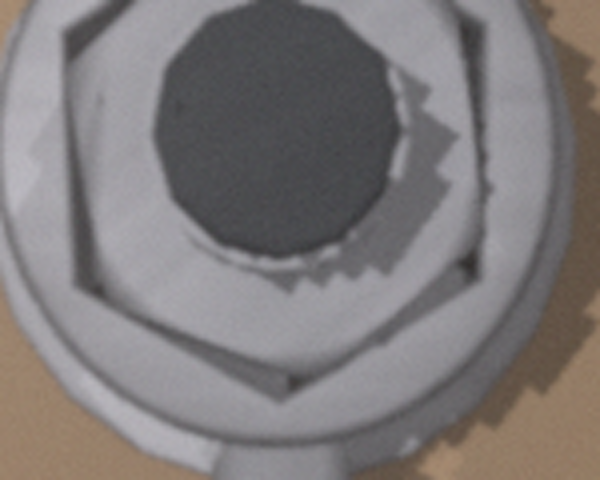

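It's giving steadily at about 0.8 Nm, with side loads of only 2–5 N. The picture shows the nut following about 6° behind the ring. I'll carry on.

Request:
{"api": "move_arm", "payload": {
  "deltas": [
    [[-0.0033,0.0003,0,2],[-0.0065,0.0002,0,4],[-0.0098,0,0,6],[-0.0131,-0.0004,0,8],[-0.0163,-0.0009,0,10],[-0.0195,-0.0015,0,12],[-0.0227,-0.0022,0,14],[-0.0259,-0.003,0,16],[-0.029,-0.0039,0,18],[-0.0322,-0.0049,0,20],[-0.0322,-0.0049,0,20]]
  ]
}}

```text
t: 16.07
tcp_pos: [0.4169, 0.2987, 0.1361]
tool_rot: [0.8, -0.6, 0.002, -0.002]
force: [-0.4, -3.4, 0.4]
finger_gap: 0.147
```

Run:
```python
from rings import *
info(); S,M=st(); print('F tool',M.T@S['force'], np.linalg.norm(S['tcp_pos'][:2]-[.5061,.3265]))
```

```text
t 16.0667 tcp [0.4169 0.2987 0.1361] yawx -73.8 tilt 0.31 F [-0.4 -3.4  0.4] T [-0.41 -0.21  0.42] gap 0.147 q [ 0.405  0.534  1.811 -0.003  0.791  1.695]
F tool [ 3.15333309  1.35852413 -0.39391448] 0.09346149134087947
```

Request:
{"api": "move_arm", "payload": {
  "deltas": [
    [[-0.0033,0.0002,0,2],[-0.0065,0.0001,0,4],[-0.0098,-0.0001,0,6],[-0.0131,-0.0005,0,8],[-0.0163,-0.001,0,10],[-0.0195,-0.0016,0,12],[-0.0227,-0.0023,0,14],[-0.0259,-0.0031,0,16],[-0.0259,-0.0031,0,16],[-0.0259,-0.0031,0,16],[-0.0259,-0.0031,0,16]]
  ]
}}

```text
t: 16.98
tcp_pos: [0.4126, 0.3245, 0.1361]
tool_rot: [0.709, -0.705, 0.002, -0.002]
force: [0.1, -1.4, -1.1]
finger_gap: 0.147
```

Run:
```python
from rings import *
info(); S,M=st(); print('F tool',M.T@S['force'], np.linalg.norm(S['tcp_pos'][:2]-[.5061,.3265]))
s=snap('wrist','w12.png');np.save('w12cam.npy',s,allow_pickle=True)
im=cv2.imread('pics/w12.png');cv2.imwrite('pics/c12.png',cv2.resize(im[0:120,250:400],None,fx=4,fy=4,interpolation=cv2.INTER_CUBIC))
```

```text
t 16.9833 tcp [0.4126 0.3245 0.1361] yawx -89.73 tilt 0.31 F [ 0.1 -1.4 -1.1] T [-0.2  -0.17  0.53] gap 0.147 q [ 0.455  0.546  1.782 -0.003  0.809  2.023]
F tool [ 1.41728277 -0.11554557  1.14722443] 0.09347789087146809
```

View pics/c12.png

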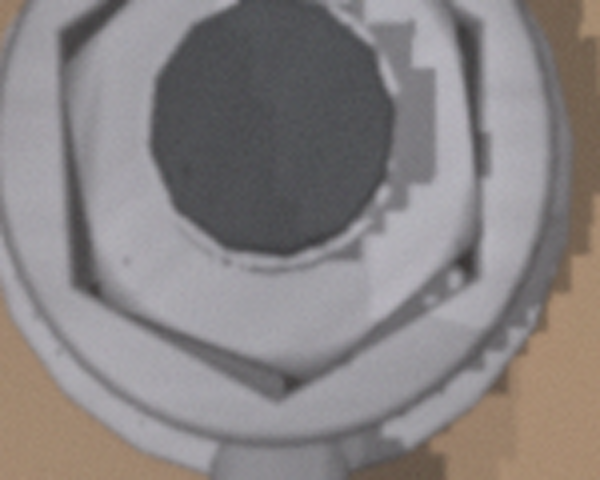

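The spanner has swept 66°, so allowing for play the nut is round about 59°. I'll ease off 4° inside the play and lift straight up.

Request:
{"api": "move_arm", "payload": {
  "deltas": [
    [[0.0033,0,0,-2],[0.0065,-0.0003,0,-4],[0.0082,-0.0005,-0.0005,-5],[0.0082,-0.0005,-0.003,-5],[0.0082,-0.0005,-0.006,-5],[0.0082,-0.0005,-0.01,-5],[0.0082,-0.0005,-0.015,-5],[0.0082,-0.0005,-0.02,-5],[0.0082,-0.0005,-0.025,-5],[0.0082,-0.0005,-0.03,-5],[0.0082,-0.0005,-0.04,-5],[0.0082,-0.0005,-0.055,-5],[0.0082,-0.0005,-0.075,-5],[0.0082,-0.0005,-0.09,-5],[0.0082,-0.0005,-0.095,-5],[0.0082,-0.0005,-0.095,-5]]
  ]
}}

```text
t: 18.37
tcp_pos: [0.4132, 0.3165, 0.233]
tool_rot: [0.739, -0.674, 0.003, -0.004]
force: [-0.6, -0.2, -3.1]
finger_gap: 0.149
```

Run:
```python
from rings import *
info()
s=snap('wrist','w13.png');np.save('w13cam.npy',s,allow_pickle=True)
im=cv2.imread('pics/w13.png');cv2.imwrite('pics/c13.png',cv2.resize(im[0:120,250:400],None,fx=4,fy=4,interpolation=cv2.INTER_CUBIC))
s=snap('top','t13.png');np.save('t13.npy',s,allow_pickle=True)
im=cv2.imread('pics/t13.png');cv2.imwrite('pics/t13c.png',cv2.resize(im[100:250,170:470],None,fx=2.6,fy=2.6,interpolation=cv2.INTER_CUBIC))
```

```text
t 18.3667 tcp [0.4132 0.3165 0.233 ] yawx -84.75 tilt 0.5 F [-0.6 -0.2 -3.1] T [ 0.01  0.08 -0.01] gap 0.149 q [ 0.44   0.393  1.705 -0.003  1.035  1.921]
```

View pics/c13.png

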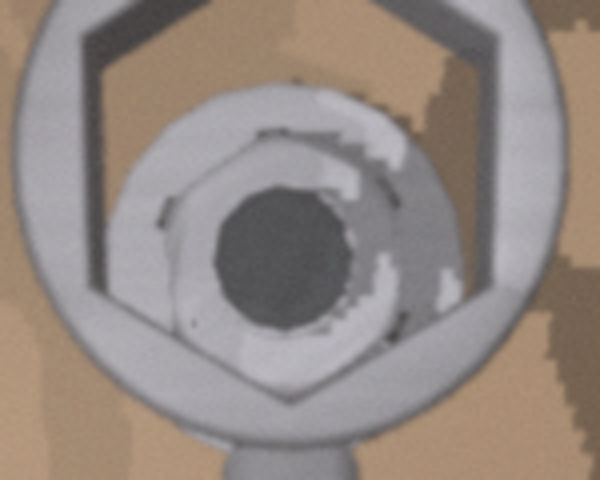

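View pics/t13c.png

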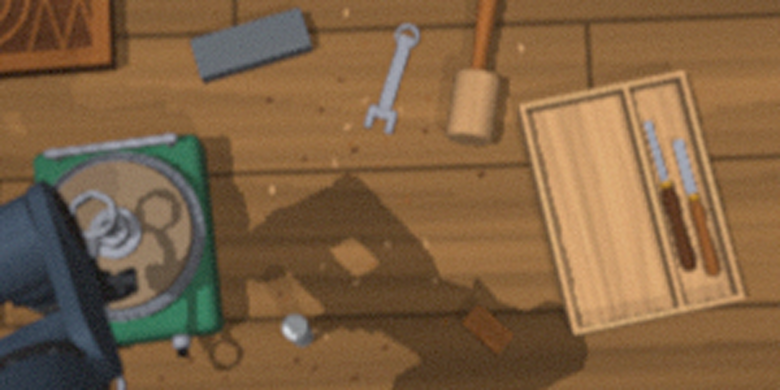

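Run:
```python
from rings import *
s=np.load('t13.npy',allow_pickle=True).item()
p=lambda L:[(x/2.6+170-.3,y/2.6+100-.3) for x,y in L]
O=onz(s,p([(520,104),(686,71),(746,297),(577,334)]),.034); D=onz(s,p([(626,87),(681,308)]),.034)
print(O.round(4)); c=O.mean(0); print('centre',c, 'len',np.linalg.norm(O[0]-O[3]),np.linalg.norm(O[1]-O[2]),np.linalg.norm(O[0]-O[1]),np.linalg.norm(O[3]-O[2]))
print(D)
ex=((O[0]-O[3])+(O[1]-O[2]))[:2]; ang=np.degrees(np.arctan2(ex[1],ex[0])); print('axis ang',ang)
# +y side is wide bay: direction from gouge side to wide side
ey=((O[0]-O[1])+(O[3]-O[2]))[:2]; ey/=np.linalg.norm(ey)
# bay centre y: divider -30 (thickness6) -> from -27 to 101.5 => 37.25
b=c[:2]+ey*.0372; print('bay',b,'check divider',((D.mean(0)-c)[:2]@ey))
```

```text
[[ 0.6774 -0.1711  0.034 ]
 [ 0.714  -0.3843  0.034 ]
 [ 0.421  -0.4367  0.034 ]
 [ 0.3809 -0.2273  0.034 ]]
centre [ 0.54832755 -0.30484785  0.034     ] len 0.30175936018015237 0.2976054892743723 0.21626362387403603 0.21317005362808525
[[ 0.69537199 -0.3069419   0.034     ]
 [ 0.40957622 -0.35649792  0.034     ]]
axis ang 10.443937844269144
bay [ 0.54168721 -0.26824531] check divider -0.027180648889655892
```

Run:
```python
from h import *
print(delta([0.5417,-0.268,0.233],-79.6))
```

```text
[array([ 0.5934, -0.0758, -0.0014]), np.float64(-5.15)]
```

Request:
{"api": "move_arm", "payload": {
  "deltas": [
    [[0.01,-0.001,0,0],[0.03,-0.004,0,0],[0.06,-0.008,0,-1],[0.095,-0.012,0,-1],[0.13,-0.017,0,-1],[0.165,-0.021,0,-2],[0.2,-0.026,0,-2],[0.235,-0.03,0,-2],[0.27,-0.034,0,-3],[0.305,-0.039,0,-3],[0.34,-0.043,0,-3],[0.375,-0.048,0,-3.5],[0.41,-0.052,0,-4],[0.445,-0.057,0,-4],[0.48,-0.061,0,-4.5],[0.515,-0.066,0,-5],[0.55,-0.07,0,-5],[0.575,-0.073,0,-5],[0.588,-0.075,0,-5],[0.593,-0.076,0,-5]]
  ]
}}

```text
t: 20.13
tcp_pos: [0.5412, -0.2701, 0.2302]
tool_rot: [0.766, -0.642, 0.001, -0.001]
force: [-0.6, 0.7, -4.2]
finger_gap: 0.145
```

Request:
{"api": "move_arm", "payload": {
  "deltas": [
    [[0,0,0,0],[0,0,0,0]]
  ]
}}

```text
t: 20.3
tcp_pos: [0.54, -0.2689, 0.229]
tool_rot: [0.767, -0.642, -0.001, -0.001]
force: [0.4, 0.3, -4.1]
finger_gap: 0.147
```

Run:
```python
from h import *
info(); snap('wrist','w14.png'); s=snap('side','s14.png'); print(delta([0.5417,-0.268,0.06],-79.6))
```

```text
t 20.3 tcp [ 0.54   -0.2689  0.229 ] yawx -79.91 tilt 0.16 F [ 0.4  0.3 -4.1] T [0.03 0.04 0.01] gap 0.147 q [-0.648  0.51   1.499  0.002  1.134  0.746]
[array([ 0.0005, -0.0011,  0.1697]), np.float64(-0.24)]
```

View pics/w14.png

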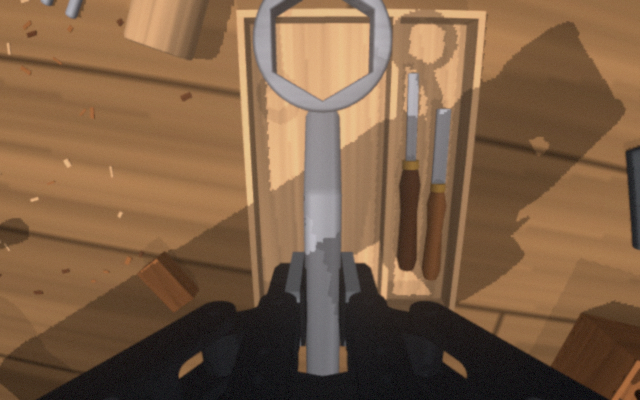

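View pics/s14.png

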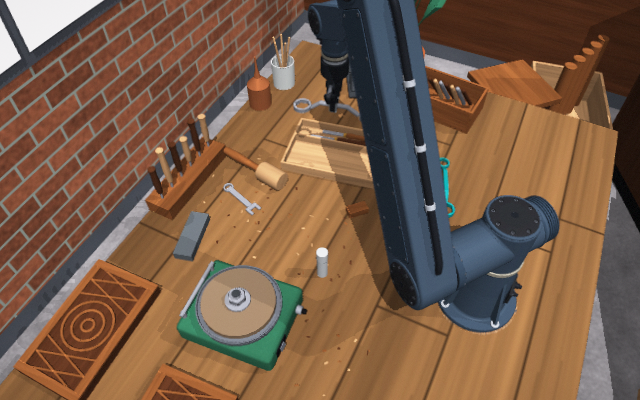

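The spanner lies parallel to the bay: bay walls at columns 245 and 390, handle at 322. I'll lower it.

Request:
{"api": "move_arm", "payload": {
  "deltas": [
    [[0,-0.001,0.01,0],[0,-0.001,0.03,0],[0,-0.001,0.055,0],[0,-0.001,0.08,0],[0,-0.001,0.105,0],[0,-0.001,0.13,0],[0,-0.001,0.15,0],[0,-0.001,0.162,0],[0,-0.001,0.168,0],[0,-0.001,0.17,0],[0,-0.001,0.17,0]]
  ]
}}

```text
t: 21.32
tcp_pos: [0.5419, -0.2674, 0.0599]
tool_rot: [0.767, -0.642, -0.0, -0.001]
force: [-0.4, 0.5, -2.7]
finger_gap: 0.149
```

Run:
```python
from h import *
info(); snap('wrist','w15.png')
```

```text
t 21.3167 tcp [ 0.5419 -0.2674  0.0599] yawx -79.81 tilt 0.13 F [-0.4  0.5 -2.7] T [-0.02  0.    0.02] gap 0.149 q [-0.644  0.744  1.614  0.003  0.783  0.746]
```

View pics/w15.png

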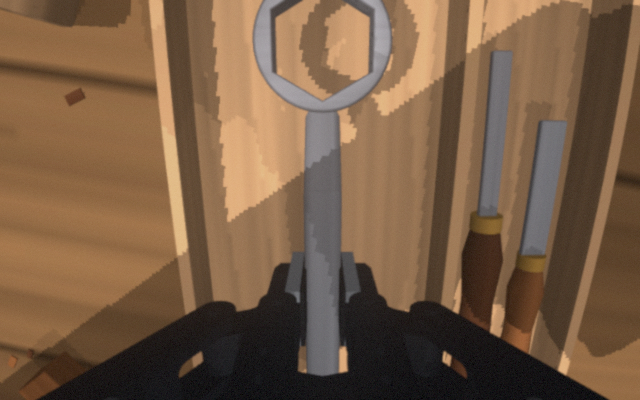

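Request:
{"api": "move_arm", "payload": {
  "deltas": [
    [[0,0,0.006,0],[0,0,0.013,0],[0,0,0.02,0],[0,0,0.025,0],[0,0,0.028,0],[0,0,0.03,0],[0,0,0.031,0],[0,0,0.032,0],[0,0,0.0327,0],[0,0,0.0333,0],[0,0,0.0333,0]]
  ]
}}

```text
t: 22.28
tcp_pos: [0.5425, -0.2679, 0.0274]
tool_rot: [0.767, -0.642, 0.001, -0.001]
force: [-0.1, -0.1, -3.5]
finger_gap: 0.149
```

Run:
```python
from h import *
info()
```

```text
t 22.2833 tcp [ 0.5425 -0.2679  0.0274] yawx -79.82 tilt 0.16 F [-0.1 -0.1 -3.5] T [ 0.02  0.01 -0.  ] gap 0.149 q [-0.644  0.797  1.622  0.004  0.722  0.746]
```

Request:
{"api": "move_arm", "payload": {
  "deltas": [
    [[0,0,0.0003,0],[0,0,0.0006,0],[0,0,0.0009,0],[0,0,0.0012,0],[0,0,0.0012,0],[0,0,0.0012,0]]
  ]
}}

```text
t: 22.78
tcp_pos: [0.5425, -0.268, 0.0269]
tool_rot: [0.767, -0.642, 0.001, -0.001]
force: [-2.9, 0.8, 3.7]
finger_gap: 0.146
```

Run:
```python
from h import *
info()
```

```text
t 22.7833 tcp [ 0.5425 -0.268   0.0269] yawx -79.81 tilt 0.17 F [-2.9  0.8  3.7] T [ 0.16  0.34 -0.05] gap 0.146 q [-0.644  0.798  1.622  0.003  0.72   0.746]
```

Contact with the floor (+7 N). I'll release with a limited opening, since the fingers are inside the bay.

Request:
{"api": "move_arm", "payload": {
  "deltas": [
    [[0,0,0,0],[0,0,0,0],[0,0,0,0],[0,0,0,0],[0,0,0,0],[0,0,0,0],[0,0,0,0],[0,0,0,0]]
  ],
  "gripper": 0.5
}}

```text
t: 23.45
tcp_pos: [0.5425, -0.2679, 0.0268]
tool_rot: [0.767, -0.642, 0.001, -0.001]
force: [0.5, -0.5, 0.1]
finger_gap: 0.498
```

Request:
{"api": "move_arm", "payload": {
  "deltas": [
    [[0,0,-0.004,0],[0,0,-0.012,0],[0,0,-0.025,0],[0,0,-0.045,0],[0,0,-0.075,0],[0,0,-0.105,0],[0,0,-0.135,0],[0,0,-0.165,0],[0,0,-0.195,0],[0,0,-0.22,0],[0,0,-0.23,0],[0,0,-0.23,0]]
  ]
}}

```text
t: 24.45
tcp_pos: [0.5432, -0.269, 0.261]
tool_rot: [0.767, -0.641, 0.005, -0.001]
force: [1.0, -0.0, 0.0]
finger_gap: 0.499
```

Run:
```python
from h import *
info(); s=snap('wrist','w16.png');np.save('w16cam.npy',s,allow_pickle=True); snap('side','s16.png')
snap('top','t16.png')
im=cv2.imread('pics/s16.png');cv2.imwrite('pics/s16c.png',cv2.resize(im[100:370,150:400],None,fx=2.2,fy=2.2,interpolation=cv2.INTER_CUBIC))
```

```text
t 24.45 tcp [ 0.5432 -0.269   0.261 ] yawx -79.81 tilt 0.59 F [ 1. -0.  0.] T [0.01 0.01 0.01] gap 0.499 q [-0.645  0.475  1.465  0.002  1.192  0.747]
```

View pics/w16.png

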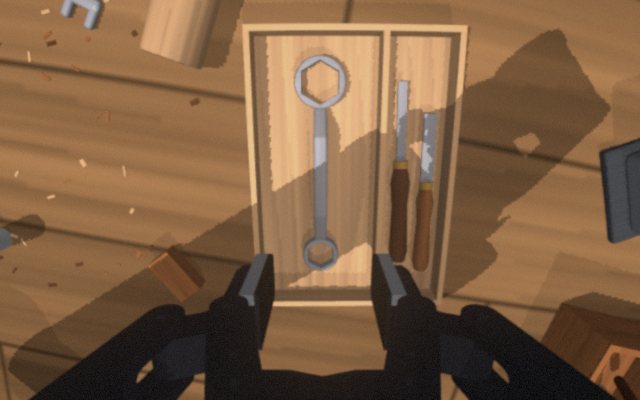

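View pics/s16c.png

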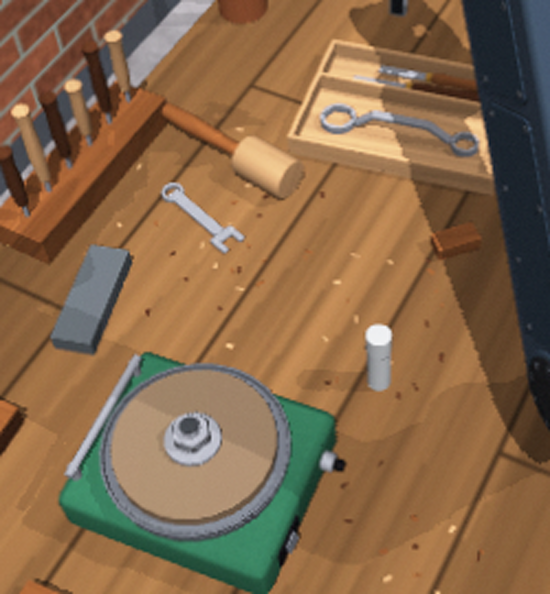

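Run:
```python
from h import *
s=np.load('w16cam.npy',allow_pickle=True).item()
r=onz(s,[(320,81),(320,253)],.018); m=r.mean(0)[:2]
W=onz(s,[(244,26),(386,30),(382,302),(258,308)],.034); 
# independent: bay by wall tops in this view (left outer edge; divider middle)
print('rings',r.round(4),'mid',m,'len',np.linalg.norm(r[0]-r[1]))
b=np.array([.5417,-.2682]); a=np.radians(10.4); ex=np.array([np.cos(a),np.sin(a)]); ey=np.array([-ex[1],ex[0]])
print('in bay (top cam)',(m-b)@ex,(m-b)@ey)
c=W.mean(0)[:2]; print('bay approx wrist',c,(m-c)@ex,(m-c)@ey)
t0=cv2.imread('pics/top0.png');t1=cv2.imread('pics/t16.png')
d=cv2.absdiff(t0,t1).max(2)
cv2.imwrite('pics/t16c.png',t1)
manip_s=manip.sense(); print(manip_s['t'],abs(manip_s['qd']).max())
```

```text
rings [[ 0.6352 -0.2513  0.018 ]
 [ 0.4494 -0.2844  0.018 ]] mid [ 0.54230098 -0.26783727] len 0.18874146780542267
in bay (top cam) 0.0006565907917278911 0.0002482846744217165
bay approx wrist [ 0.53633121 -0.26645725] 0.00562257661487585 -0.002435003819327189
24.6 0.022285553421581467
```

View pics/t16c.png

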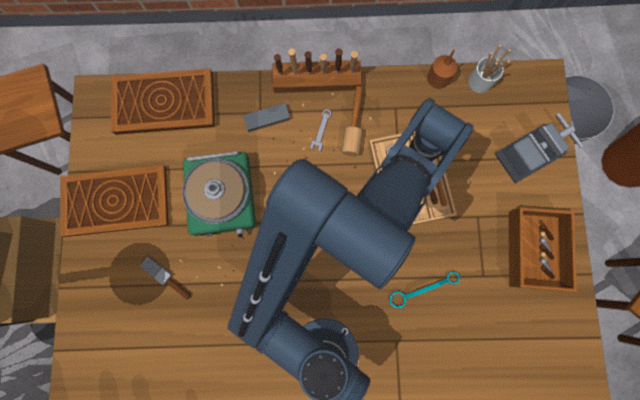

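The spanner lies within about 6 mm of the bay's middle by both views, and the bystanders are where they were. I'm handing in.

Run:
```python
from station import manip
print(manip.sign_off())
```

```text
the job is handed in; nothing more can be done
None
```

The nut is slackened and the spanner is lying in the tray's wide bay. I handed the job in at about 24.6 s; sign-off gives no verdict.

**What I did:** I put the big ring of the steel spanner over the nut, lined up with its corners, and lowered it until it touched the flange. I then swung it 66° clockwise, eased back 5° within the play, lifted it straight off and laid it in the bay.

**Turning the nut:**
- The nut gave evenly at about 0.8 Nm. The side load read at the end of each stage was 5 N or less, and the spanner stayed at full depth throughout.
- I put the nut's turn at about 59° (1.0 rad), allowing for the play.
- A hexagon turned by about 60° looks the same as before. So that figure rests on the swing, the torque and one mid-turn picture showing the nut following about 6° behind the ring.

**Last checks:**
- The spanner is let go and looks flat in the bay. The top-camera fix puts it within 1 mm of the bay's middle, and a rougher wrist-camera fix about 6 mm off. The two disagree by about 5 mm, but both are well inside the limits.
- By eye, the bystanders in view look unmoved. I did not measure them. In the last top view the arm hid the glue stick, the offcut and part of the gouges, so I checked those in the side and wrist views.

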